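Slide the hand mirror out over the edge of its stand

TASK

Push the hand mirror along its green wooden stand, without picking it up, until its whole handle sticks straight out over the edge that the handle points to and the brass band at its neck sits right over that edge, so that it is ready to be taken by the handle. Leave it lying flat on the stand, square to that edge, and leave the powder jar, the scent bottle and the red book where they are.

Things in the scene. Friction and masses are not known exactly. Their poses are not given: they have to be found in the camera images.
- stand: low green-painted wooden stand fixed on the marble, a plain block 280 x 280 mm and 50 mm high; origin at the centre of its underside (on the marble, z = 0); its x axis points level towards the working edge, the side on the robot's left (world +y, turned up to about 22 degrees either way), z up
- stand_edge (a point): the middle of the top of the stand's working edge: 140 mm from the stand's centre along the stand's x, 50 mm above the marble; its x axis points out over the edge at right angles to it, its y axis runs along the edge, z up
- mirror: flat hand mirror, dark wood, 9 mm thick, about 0.22 kg, loose, face up on the stand, slides with ordinary wood friction. Square head 90 x 90 mm with bluish glass, then a handle 24 mm wide, 100 mm long. Origin: centre of the head's underside; x axis along the handle, whose end is at x = 145 mm; straight back side of the head at x = -45 mm; z up. Balances in the head: lies flat with the band at the edge
- mirror_ring (a point): centre of the brass band across the mirror's neck, 51 mm from the mirror's origin along its x, at the height of the underside; band 12 mm wide along the handle (x = 45 to 57 mm); same axes as the mirror. At the start the band is 50 to 100 mm short of the working edge and the handle points at that edge within about 17 degrees
- jar: white powder jar with a brass lid, 44 mm across and 47 mm high, loose on the stand, near its side nearest the robot, beside the mirror; origin at the centre of its underside; leave alone
- scent: amber scent bottle with a brass cap, 42 mm across and 110 mm high, loose on the marble to the left of the stand; origin at the centre of its underside; leave alone
- book: closed red book lying on the marble to the right of the stand, about 120 x 165 mm and 28 mm high, loose; origin at the centre of its underside; leave alone
Things that resemble listed ones, but are neither listed nor needed, are in the scene too. What is meant by the mirror is not orange, and is the smaller of those in its own colour.

How it is judged:
By the outcome, as a careful person would: the job done as asked, in the order asked, and still so for the second after the job is handed in, with the robot touching nothing.
It also fails if it takes over 48 s, if anything falls off the work surface, if the arm or the gripper's body presses on something with over 40 N, if the wrist force passes 120 N, or if a joint passes its speed limit or range.

ROBOT

A 6-joint arm with a two-finger parallel gripper is mounted at the origin on the work surface. World frame = base frame: x ahead of the robot, y to its left, z up, the work surface at z = 0. Lengths are in mm, angles in rad, forces in N, time in s.
With the tool pointing down it reaches from about 300 to 775 mm from the base axis. Payload 14.6 kg.
Tool frame: the origin (TCP) lies between the finger pads; the fingertips stand 25 mm ahead of it and the grasp point (between the pads) lies 6 mm ahead of it; z points along the fingers, y is the line along which they close (so a half turn about z gives the same grasp; the last joint's range is limited). The gripper opens to 94 mm and grips with 3 to 60 N. Pads are 16 mm wide; open, the fingers measure 119 mm over their backs; the gripper's body (75 mm by 177 mm) begins 78 mm behind the grasp point.
Start: joints at [-1.311, 0.3, 1.521, -0, 1.321, -0.067], TCP at [176.551, -520.883, 230.446] pointing down, gripper open.
Joint ranges: [-3.03, 3.03], [-0.79, 2.21], [0.23, 2.52], [-1.04, 4.18], [0, 3.07], [-2.55, 2.55]. Speed limits (rad/s): [2.22, 2.22, 2.57, 3.14, 3.14, 3.14].

INTERFACE

Orientations are given as [roll, pitch, yaw] about the fixed x, y, z axes, in that order (R = Rz(yaw) Ry(pitch) Rx(roll)).
In Python, from cell import manip gives the robot as it stands. The module is installed in compiled form; this text tells all that it offers.
- The arm moves only by the tool step_arm, never from a script. Its argument "series" is one flat list of numbers, 5 for each row, row after row: the shift along the world's x, y, z in mm, then the turn about the world's z in rad, then the closure, from 0 (fully open) to 1 (shut). In form: [dx, dy, dz, spin, jaw, dx, dy, dz, spin, jaw, ...]. A call has 1 to 20 rows; each row shifts and turns the commanded pose from where the row before left it; what a row does not reach is not made up. A row lasts 1/8 s, in which the tool goes at most 62.5 mm and 10.7 degrees, less where a joint would pass 70% of its speed; a pose out of reach is approached as far as the arm can. A call is refused whole if a number of a shift passes 62.5 or a number of a turn 0.188, either way. A call with a gripper value outside its range is refused whole. The fingers move at their own pace and stop on an object; "squeeze" is the grip in N (left out, the last holds). Time passes only in rows, so rows that do not move let the fingers close. It gives the time, the measured TCP pose, the force, the opening and the grip force at its end, in the units of the state.
- manip.read_state(): the state, without advancing time (a new reading comes with each control period).
- manip.camera(name): name is "scene" or "side" or "wrist"; returns (picture, depth): 480x640x3 uint8, blue, green, red; 480x640 float32, mm along the optical axis (not along the pixel's ray), 0 where there is no reading.
- manip.camera_info(name): a dict with "fovy" (degrees; the focal length in pixels is half the picture's height over the tangent of half this angle, whatever the lens; pixels are square), "cx", "cy" (the principal point, pixels), "eye" and "orientation" of the camera in the world. Camera axes: x right, y down, z forward; pixel columns grow to the right and rows downward; lengths in mm; the calibration is good to about 2 mm. The wrist camera is an equidistant fisheye: a pixel r from the principal point sees the ray r / f radians off the axis. A picture is of the moment at which its call begins: read the wrist's pose just before it. camera_info takes no time and is no camera call; for the wrist camera it gives the pose at the moment of the call.
- manip.sign_off(): hands the job in; it is judged then, once.
The state is a dict: "clock": time; "joints": joint angles; "qd": joint speeds; "effort": joint torques, N m; "eef_pos": TCP position; "eef_rot": TCP orientation; "wrist_force": force on the tool from outside, world axes, zero at the start; "moment": the same for the moment, N m; "finger_gap": finger opening in mm; "finger_force": force on a finger pad.
Only numpy, scipy, OpenCV 4.12 (cv2) and the standard library are available. Lean on these libraries where they do the work, as an engineer would, in place of code of your own. Each camera call takes 0.05 s, during which the arm holds its last target. There are 200 camera calls.

## Working session

There is one attempt and no reset: what is moved stays moved. The work goes in short steps, Python scripts to look and compute and a tool call to move; the robot and the scene stay as the last step left them, time stands still between calls to the robot, and variables do not carry over. Pictures are saved under pics/ and viewed, at most 10 in all, crops included, and the job is handed in when it is done.

Besides the shell and the picture viewer there is one more tool, called by a JSON object that holds its "op" and its "data", one argument or row to a line. step_arm: Moves the arm, as the interface text tells. Its arguments: {"type":"object","properties":{"series":{"type":"array"},"squeeze":{"type":"number"}},"required":["series"]}

```bash
mkdir -p pics; cat > h.py <<'E'
import numpy as np, cv2
from cell import manip
from scipy.spatial.transform import Rotation as R
def rot(o):
    o=np.array(o,float)
    return o if o.shape==(3,3) else (R.from_euler('xyz',o).as_matrix() if o.size==3 else R.from_quat(o).as_matrix())
def cloud(name):
    i=manip.camera_info(name); p,d=manip.camera(name)
    f=240/np.tan(np.radians(i['fovy'])/2)
    v,u=np.mgrid[:480,:640]; x=(u-i['cx'])/f; y=(v-i['cy'])/f
    P=np.stack([x*d,y*d,d],-1)@rot(i['orientation']).T+np.array(i['eye'])
    P[d==0]=np.nan
    return p,P
E
python3 - <<'E'
from h import *
for n in('scene','side'):
    print(manip.camera_info(n)); p,P=cloud(n); cv2.imwrite(f'pics/{n}0.png',p); np.savez(f'{n}0.npz',p=p,P=P)
E
```

```text
{'fovy': 44.61807092802744, 'cx': 317.55121244985196, 'cy': 247.0498801188984, 'eye': array([ 905.09434283,  537.31820495, 1089.46958911]), 'orientation': array([-2.50857639, -0.01149495,  2.46022784])}
{'fovy': 52.78898281419244, 'cx': 323.2508168472277, 'cy': 234.14284488438946, 'eye': array([-45.49407406, 699.91333707, 728.51789568]), 'orientation': array([-2.22953335,  0.00999007, -2.60697536])}
```

View pics/scene0.png

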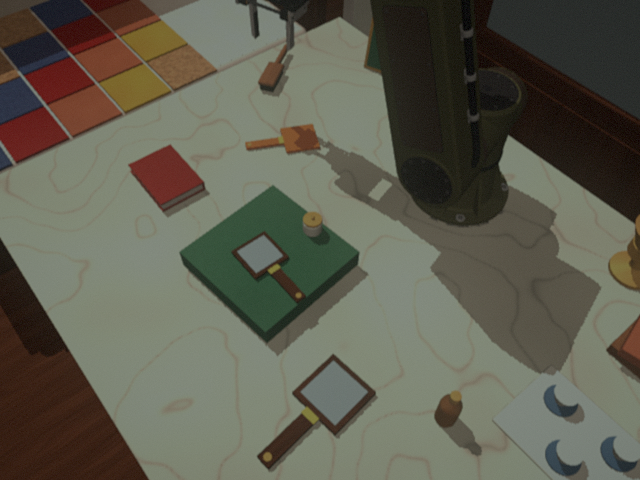

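View pics/side0.png

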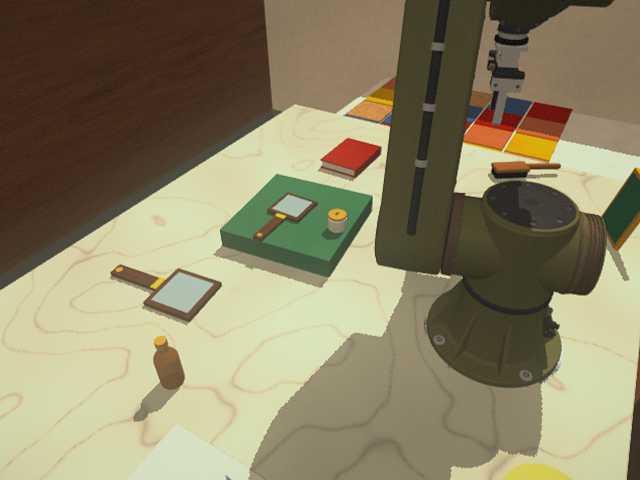

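Candidates in the scene view are a dark mirror on the stand (262,255), a larger dark one on the marble (335,395) and an orange one (300,138). The one on the stand fits: it isn't orange, it is the smaller dark one, and it lies on the stand. I'll measure it and confirm in a crop.

```bash
cat > meas.py <<'E'
from h import *
from scipy.optimize import minimize
def measure(p,P,verbose=True):
    hsv=cv2.cvtColor(p,cv2.COLOR_BGR2HSV); H,S,V=[hsv[...,k].astype(int) for k in range(3)]
    Z=P[...,2]
    near=(np.hypot(P[...,0]-SC[0],P[...,1]-SC[1])<230)
    green=(H>50)&(H<90)&(S>90)&near&(abs(Z-50)<6)
    g=P[green]; print('green n,z',len(g),np.median(g[:,2]))
    top=near&(abs(Z-50)<16)   # everything on the top incl. mirror
    r=cv2.minAreaRect(g[:,:2].astype(np.float32)); 
    # robust: shrink outliers by percentiles in the rect axes
    def edges(a):
        c,s=np.cos(a),np.sin(a); X=g[:,0]*c+g[:,1]*s; Y=-g[:,0]*s+g[:,1]*c
        return [np.percentile(X,.15),np.percentile(X,99.85),np.percentile(Y,.15),np.percentile(Y,99.85)]
    a0=np.radians(r[2])
    a0=min([a0+k*np.pi/2 for k in range(-3,4)],key=lambda a:abs(a-np.pi/2))
    e=edges(a0); c,s=np.cos(a0),np.sin(a0)
    C=np.array([[c,-s],[s,c]])@[(e[0]+e[1])/2,(e[2]+e[3])/2]
    print('stand yaw deg',np.degrees(a0),'size',e[1]-e[0],e[3]-e[2],'C',C,'rect',r)
    return C,a0
SC=(0,0)
E
python3 - <<'E'
import meas; from meas import *
for n in('scene','side'):
    q=np.load(f'{n}0.npz'); p,P=q['p'],q['P']
    y,x={'scene':(255,265),'side':(210,290)}[n]
    print(n,'head pt',P[y,x],'marble',P[{'scene':(300,110),'side':(330,300)}[n]])
    meas.SC=P[y,x,:2]
    C,a=measure(p,P)
    m=(np.hypot(P[...,0]-C[0],P[...,1]-C[1])<190)
    hsv=cv2.cvtColor(p,cv2.COLOR_BGR2HSV)
    green=(hsv[...,0]>50)&(hsv[...,0]<90)&(hsv[...,1]>90)
    mm=(m&(P[...,2]>45)&(P[...,2]<68)&~green).astype(np.uint8)
    k,l,st,_=cv2.connectedComponentsWithStats(mm)
    L=l[y,x]; q2=P[l==L]; print('mirror n',len(q2),'z',np.median(q2[:,2]),cv2.minAreaRect(q2[:,:2].astype(np.float32)), q2[:,:2].mean(0))
    brass=(l==L)&(hsv[...,0]>15)&(hsv[...,0]<35)&(hsv[...,1]>110)&(hsv[...,2]>100)
    kk,ll,ss,cc=cv2.connectedComponentsWithStats(brass.astype(np.uint8))
    for j in range(1,kk):
        if ss[j,4]>5: print('brass',ss[j,4],cc[j],P[ll==j].mean(0))
    for nm,px in {'scene':dict(jar=(312,217),scent=(455,397)),'side':dict(jar=(337,214),scent=(160,342))}[n].items(): print(nm,P[px[1],px[0]])
p=cv2.imread('pics/scene0.png'); cv2.imwrite('pics/crop1.png',cv2.resize(p[180:345,170:370],None,fx=3.6,fy=3.6,interpolation=cv2.INTER_CUBIC))
E
```

```text
scene head pt [521.52350295 -97.33078141  58.08920831] marble [ 8.31034446e+02 -2.44657607e+02  6.97052258e-02]
green n,z 1727 50.978204213731715
stand yaw deg 96.28579950332642 size 265.97614681487624 265.45414810245137 C [512.21652997 -97.4812968 ] rect ((508.9137268066406, -100.60182189941406), (273.28533935546875, 272.7611083984375), 6.285799503326416)
mirror n 11457 z 51.57321625595091 ((506.2712707519531, -102.86752319335938), (283.22613525390625, 284.556640625), 6.233684062957764) [514.3543674  -98.88186277]
brass 57 [273.68421053 268.33333333] [528.28866541 -56.48612676  60.03504857]
brass 22 [298.09090909 294.90909091] [528.43197249  28.01693766  60.10535205]
jar [395.9648586  -91.68316998  97.53796401]
scent [462.17309459 390.16743904 113.5320115 ]
side head pt [520.38604058 -84.33723978  57.83971935] marble [3.23380933e+02 1.80712751e+02 3.89397229e-02]
green n,z 3146 49.13622659480944
stand yaw deg 95.82934904098511 size 276.8004441486351 276.02255606018514 C [ 503.280954   -100.73037556] rect ((502.8131103515625, -100.06668090820312), (277.6082763671875, 280.6270446777344), 5.829349040985107)
mirror n 3651 z 49.84693073028791 ((503.2965087890625, -97.74331665039062), (283.3915710449219, 282.2188415527344), 6.0961456298828125) [549.72605805 -67.04901825]
brass 51 [280.23529412 215.35294118] [527.71975985 -53.42155359  58.46748856]
brass 21 [258.9047619  234.19047619] [527.77136477  31.38678005  58.49971247]
jar [391.74055999 -87.50784752  89.40920219]
scent [452.45377544 394.35470397 108.57379363]
```

View pics/crop1.png

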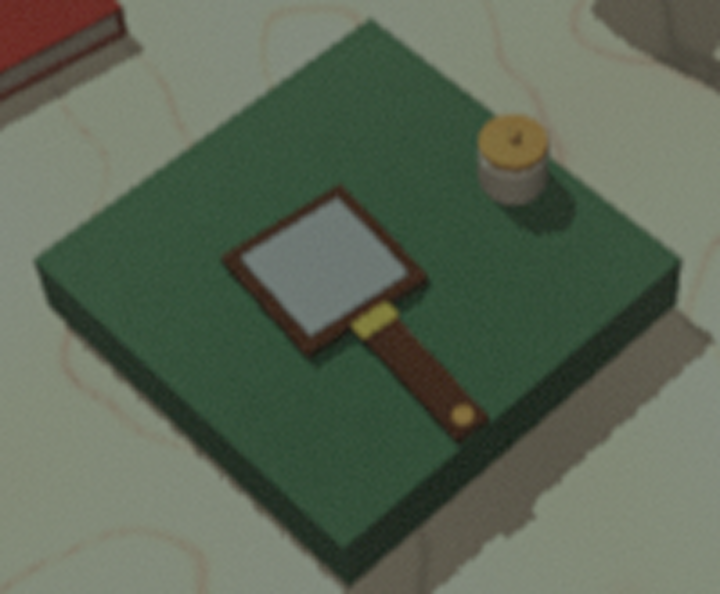

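Crop confirmed: it is the small dark mirror on the stand, with the band at about (375,320) and the handle end at about (462,415). Stand yaw is about 96°, centre about (505,-100); mirror yaw about 90°, band at (528,-55), so about 98 mm to go and +6° to turn. Next is the tool yaw.

```bash
python3 -c "
from h import *
s=manip.read_state();print(s['clock'],s['eef_pos'],s['eef_rot']);print(rot(s['eef_rot']).round(3))"
```

```text
0.1 [ 176.4954702  -520.69017513  229.94679504] [-3.14053854e+00 -1.24059138e-05  3.26808757e-01]
[[ 0.947  0.321 -0.   ]
 [ 0.321 -0.947  0.001]
 [ 0.    -0.001 -1.   ]]
```

{"op": "step_arm", "data": {
  "series": [29.5,28.4,0,0.1126,0.5,29.5,28.4,0,0.1126,0.5,29.5,28.4,0,0.1126,0.5,29.5,28.4,0,0.1126,0.5,29.5,28.4,0,0.1126,0.5,29.5,28.4,0,0.1126,0.5,29.5,28.4,0,0.1126,0.5,29.5,28.4,0,0.1126,0.5,29.5,28.4,0,0.1126,0.5,29.5,28.4,0,0.1126,0.5,29.5,28.4,0,0.1126,0.5,29.5,28.4,0,0.1126,0.5,0,0,-30,0,0.5,0,0,-30,0,0.5,0,0,-30,0,0.5,0,0,0,0,0.5,0,0,0,0,0.5]
}}

```text
clock: 2.22
eef_pos: [531.0, -180.3, 141.6]
eef_rot: [3.141, 0.001, 1.678]
wrist_force: [0.4, -0.7, 0.5]
finger_gap: 47.2
finger_force: 0.0
```

{"op": "step_arm", "data": {
  "series": [0,0,-25,0,0.5,0,0,-20,0,0.5,0,0,-10,0,0.5,0,0,-5,0,0.5,0,0,-2.5,0,0.5,0,0,0,0,0.5]
}}

```text
clock: 2.98
eef_pos: [530.8, -180.2, 78.4]
eef_rot: [3.141, 0.0, 1.678]
wrist_force: [0.0, 0.4, 0.7]
finger_gap: 46.7
finger_force: 0.0
```

```bash
python3 - <<'E'
from h import *
p,P=cloud('side'); cv2.imwrite('pics/side1.png',p); np.savez('side1.npz',p=p,P=P)
w,_=manip.camera('wrist'); cv2.imwrite('pics/w1.png',np.hstack([cv2.resize(w,(400,300)),cv2.resize(p[140:290,200:400],(400,300))]))
E
```

```text
(no output)
```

View pics/w1.png

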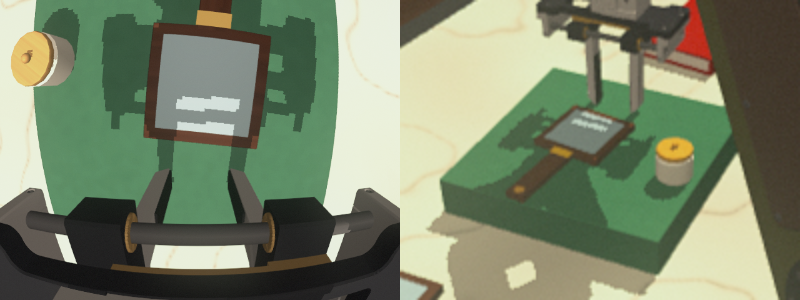

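The fingers are behind the head, centred on it and clear of the stand. Now a slow push along the stand's axis.

{"op": "step_arm", "data": {
  "series": [-0.5,5,0,0,0.5,-0.5,5,0,0,0.5,-0.5,5,0,0,0.5,-0.4,4,0,0,0.5,-0.4,4,0,0,0.5,-0.4,4,0,0,0.5,-0.4,4,0,0,0.5,-0.4,4,0,0,0.5,-0.4,4,0,0,0.5,-0.4,4,0,0,0.5,-0.4,4,0,0,0.5,-0.4,4,0,0,0.5,-0.4,4,0,0,0.5,-0.4,4,0,0,0.5,-0.4,4,0,0,0.5,-0.4,4,0,0,0.5,-0.4,4,0,0,0.5,-0.4,4,0,0,0.5,-0.2,2,0,0,0.5,0,0,0,0,0.5]
}}

```text
clock: 5.58
eef_pos: [522.8, -102.9, 77.9]
eef_rot: [-3.141, -0.0, 1.678]
wrist_force: [0.5, -0.4, -0.1]
finger_gap: 46.8
finger_force: 0.0
```

```bash
cat > m2.py <<'E'
from h import *
import sys
# measure with side + scene: rectify the stand top (z=50) and the mirror's top (z=59) by ray-plane, 1 px = 0.5 mm
def rectify(n,z,tag,p):
    i=manip.camera_info(n); f=240/np.tan(np.radians(i['fovy'])/2); Rm=rot(i['orientation']); e=np.array(i['eye'])
    X,Y=np.meshgrid(np.arange(340,680,.5),np.arange(-260,200,.5))
    q=(np.stack([X,Y,np.full_like(X,z)],-1)-e)@Rm
    u=q[...,0]/q[...,2]*f+i['cx']; v=q[...,1]/q[...,2]*f+i['cy']
    return cv2.remap(p,u.astype(np.float32),v.astype(np.float32),cv2.INTER_CUBIC)
tag=sys.argv[1]
out=[]
for n in('side','scene'):
    p,_=manip.camera(n)
    a=rectify(n,50,tag,p); b=rectify(n,59,tag,p)
    cv2.imwrite(f'pics/{n}_{tag}_50.png',a); cv2.imwrite(f'pics/{n}_{tag}_59.png',b)
    h=cv2.cvtColor(a,cv2.COLOR_BGR2HSV)
    # working edge: per column (x), the last top-green row (top is brighter than the side face)
    yel=cv2.cvtColor(b,cv2.COLOR_BGR2HSV)
    br=((yel[...,0]>14)&(yel[...,0]<36)&(yel[...,1]>110)&(yel[...,2]>90)).astype(np.uint8)
    k,l,s,c=cv2.connectedComponentsWithStats(br)
    for j in range(1,k):
        if s[j,4]>60:
            yx=np.argwhere(l==j)[:,::-1].astype(np.float32)*.5+[340,-260]
            print(n,'brass',s[j,4],(c[j]*.5+[340,-260]).round(1),cv2.minAreaRect(yx.astype(np.float32)))
    # working edge fit: gradient of V down each column, around y=10..65
    V=cv2.GaussianBlur(h[...,2],(0,0),2).astype(float); g=np.gradient(V,axis=0)
    pts=[]
    for x in range(360,630,4):
        c0=int((x-340)*2); y0=39.2+(x-490)*.107; r0=int((y0-12+260)*2); r1=int((y0+12+260)*2)
        seg=g[r0:r1,c0]; r=np.argmin(seg); 
        if seg[r]<-1.2: pts.append((x,(r0+r)*.5-260))
    pts=np.array(pts)
    for _ in range(5):
        co=np.polyfit(pts[:,0],pts[:,1],1); res=abs(np.polyval(co,pts[:,0])-pts[:,1]); keep=res<max(1.,2*np.median(res)); pts=pts[keep]
    print(n,'edge n',len(pts),'angle',np.degrees(np.arctan(co[0])),'y at 500,520',np.polyval(co,[500,520]),'res',res.mean())
a=cv2.imread(f'pics/side_{tag}_59.png');b=cv2.imread(f'pics/scene_{tag}_59.png')
cv2.imwrite(f'pics/rect_{tag}.png',cv2.resize(np.hstack([a,b])[::-1],(800,541)))
E
python3 m2.py a; python3 -c "
from h import *;print(manip.read_state()['eef_pos'])"
```

```text
side brass 2002 [ 649.7 -252.3] ((642.7505493164062, -251.32688903808594), (75.0736083984375, 13.24648380279541), 6.1466264724731445)
side brass 411 [ 571.5 -229.8] ((570.9707641601562, -228.94964599609375), (6.610629558563232, 31.0499267578125), 24.943904876708984)
side brass 323 [ 655.9 -219.2] ((655.90625, -219.2350311279297), (5.37482213973999, 30.944747924804688), 29.60445213317871)
side brass 7520 [ 412.5 -124. ] ((412.75, -123.75), (50.5, 46.5), 90.0)
side brass 230 [520.3 -90. ] ((519.963623046875, -89.93026733398438), (38.15217590332031, 2.4953041076660156), 6.483074188232422)
side brass 71 [561.9 -79.2] ((562.1771850585938, -77.82225799560547), (18.108591079711914, 4.767075061798096), 77.27564239501953)
side brass 2019 [511.5   2.2] ((511.4113464355469, 2.275585174560547), (29.834365844726562, 18.6500244140625), 6.519801616668701)
side brass 776 [502.4  85.8] ((502.43145751953125, 85.79060363769531), (14.81938648223877, 16.06620979309082), 85.91438293457031)
side edge n 45 angle 6.585543319558463 y at 500,520 [40.21527624 42.52424146] res 0.3132085238074481
scene brass 5696 [ 380.  -111.3] ((380.17132568359375, -111.25415802001953), (42.367767333984375, 42.07044982910156), 48.012786865234375)
scene brass 1044 [512.4  -2. ] ((512.4445190429688, -2.15358829498291), (25.03323745727539, 11.099918365478516), 6.709837436676025)
scene brass 222 [503.5  81.7] ((503.37506103515625, 81.62500762939453), (7.77817440032959, 8.13172721862793), 45.0)
scene edge n 51 angle 6.449680069477455 y at 500,520 [35.1049726  37.36589356] res 0.40350977847641195
[ 522.80053421 -103.01666827   77.87932987]
```

View pics/rect_a.png

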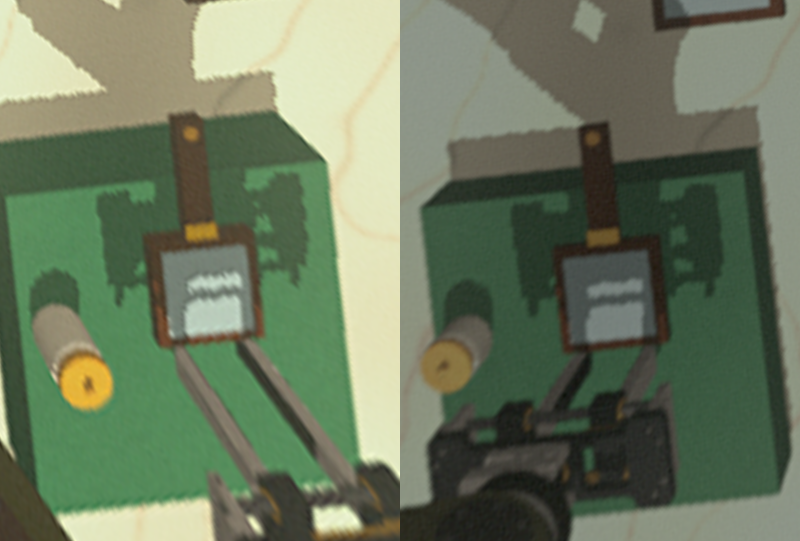

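Aligned well: the handle is at 6.15° and the edge at 6.5°, with about 38.7 mm left. I'll push 32 mm, adding a 0.006 rad turn.

{"op": "step_arm", "data": {
  "series": [-0.4,3,0,0.003,0.5,-0.4,4,0,0.003,0.5,-0.5,4,0,0,0.5,-0.5,4,0,0,0.5,-0.5,4,0,0,0.5,-0.5,4,0,0,0.5,-0.5,4,0,0,0.5,-0.3,3,0,0,0.5,-0.2,2,0,0,0.5,0,0,0,0,0.5,0,0,0,0,0.5]
}}

```text
clock: 7.05
eef_pos: [519.1, -71.1, 78.0]
eef_rot: [3.142, 0.0, 1.684]
wrist_force: [1.4, -0.2, -0.2]
finger_gap: 46.9
finger_force: 0.0
```

```bash
python3 m2.py b | grep -v -- '-2[0-9][0-9]\.'
```

```text
side brass 487 [ 567. -193.] ((566.246826171875, -191.66822814941406), (7.480844497680664, 31.72909927368164), 25.463346481323242)
side brass 396 [ 653.7 -184.9] ((653.0859985351562, -183.3654022216797), (6.187449932098389, 28.37420082092285), 25.407716751098633)
side brass 7516 [ 412.5 -124. ] ((412.75, -123.75), (50.5, 46.5), 90.0)
side brass 215 [518.6 -57.9] ((518.1957397460938, -57.697959899902344), (35.5742301940918, 2.9937493801116943), 5.617580413818359)
side brass 1999 [507.3  34. ] ((507.3171691894531, 34.285377502441406), (30.143693923950195, 18.34140396118164), 4.5739216804504395)
side brass 706 [497.6 117.7] ((497.70123291015625, 117.68902587890625), (13.35285758972168, 16.320158004760742), 51.34019470214844)
side edge n 40 angle 5.54262946408993 y at 500,520 [37.64211651 39.58291701] res 3.324153600829517
scene brass 4001 [ 377.  -106.7] ((376.6153564453125, -105.92306518554688), (43.26661682128906, 30.23116111755371), 33.6900634765625)
scene brass 1074 [508.1  30. ] ((508.0365905761719, 29.920734405517578), (25.233606338500977, 11.319231986999512), 6.34019136428833)
scene brass 254 [498.4 113.6] ((498.25006103515625, 113.75003051757812), (8.485280990600586, 8.485280990600586), 45.0)
scene edge n 40 angle 6.485450734768226 y at 500,520 [35.04738935 37.32095708] res 0.38140496394704604
```

{"op": "step_arm", "data": {
  "series": [-0.2,2,0,0,0.5,-0.2,2,0,0,0.5,-0.2,1.5,0,0,0.5,-0.1,0.8,0,0,0.5,0,0,0,0,0.5,0,0,0,0,0.5]
}}

```text
clock: 7.9
eef_pos: [518.3, -64.8, 77.9]
eef_rot: [-3.142, -0.0, 1.684]
wrist_force: [1.0, -0.2, -0.7]
finger_gap: 46.7
finger_force: 0.0
```

{"op": "step_arm", "data": {
  "series": [0.4,-4,0,0,0.5,1,-8,0,0,0.5,1,-10,0,0,0.5,0,0,20,0,0.5,0,0,40,0,0.5,0,-20,50,0,0.5,0,-50,40,0,0.5,0,-50,0,0,0.5,0,-50,0,0,0.5,0,-50,0,0,0.5,0,0,0,0,0.5]
}}

```text
clock: 9.28
eef_pos: [519.8, -308.9, 226.3]
eef_rot: [-3.141, -0.0, 1.68]
wrist_force: [-0.1, 0.5, -0.5]
finger_gap: 47.3
finger_force: 0.0
```

```bash
python3 m2.py c | grep -v -- '-2[0-9][0-9]\.'; python3 -c "
import cv2;a=cv2.imread('pics/side_c_50.png')[380:860,200:500];b=cv2.imread('pics/scene_c_50.png')[380:860,200:500]
cv2.imwrite('pics/c.png',cv2.hconcat([a,b])[::-1])"
```

```text
side brass 7594 [ 412.7 -124. ] ((413.0, -123.5), (51.0, 47.0), 90.0)
side brass 73 [554.6 -45.5] ((555.4849243164062, -45.37157440185547), (14.5, 7.931034088134766), 43.602813720703125)
side brass 65 [555.9 -23. ] ((555.8147583007812, -22.494382858276367), (1.1478424072265625, 18.148902893066406), 4.969740867614746)
side brass 2005 [506.3  40.3] ((506.8297119140625, 40.59791946411133), (30.54489517211914, 18.594762802124023), 5.856013774871826)
side brass 774 [497.2 123.7] ((497.0500183105469, 123.6500015258789), (14.98165512084961, 16.32329559326172), 26.56505012512207)
side edge n 22 angle 6.574606909358376 y at 500,520 [40.38473799 42.68983488] res 0.5255534934497823
scene brass 5658 [ 379.9 -111.3] ((380.0345153808594, -111.08621215820312), (42.54328536987305, 41.75545120239258), 66.80140686035156)
scene brass 924 [507.1  36. ] ((506.76165771484375, 35.88581466674805), (25.290407180786133, 10.279409408569336), 5.856013774871826)
scene brass 555 [497.8 119.6] ((497.9230651855469, 119.61537170410156), (13.312806129455566, 12.480754852294922), 33.6900634765625)
scene edge n 40 angle 6.313537030837428 y at 500,520 [35.36984438 37.58264797] res 0.44492820089757845
```

View pics/c.png

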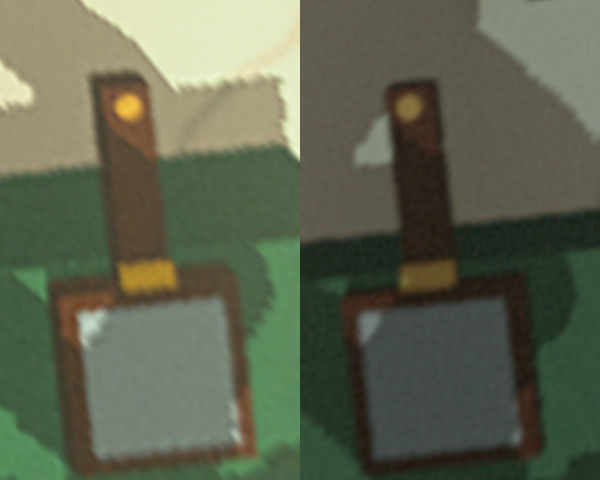

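The picture shows the brass band at the edge line (side (148,275), scene (428,275)) and the handle sticking straight out. The band is within 0.7 mm of the edge and within 0.3° of square, the jar hasn't moved, and the robot is clear.

```bash
python3 -c "
from cell import manip;print(manip.sign_off())"
```

```text
the job is handed in; nothing more can be done
None
```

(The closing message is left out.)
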